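Shut down the bench disc sander from its switch console

TASK

The sanding is finished, so shut the machine down from the sloping switch console on the bench. First push the sander's big paddle fully in, then push the dust extractor's mushroom button fully in so that it stays down, and last switch off the supply by pressing the raised far end of the isolator's wide rocker fully down. Only press: do not pick up or disturb the loose things lying around the console.

Things in the scene. Friction and masses are not known exactly. Their poses are not given: they have to be found in the camera images.
- console: Grey sloping switch console fixed to the bench, 540 mm long (its y), 135 mm deep, front edge 51 and back edge 86 mm high. Origin: centre of its underside; x level, away from the robot and up the slope; z up. Its flat face leans 15 degrees (0.262 rad) to the robot: face normal (-0.259, 0, 0.966) in this frame, 68 mm above the origin. Carries the three switch plates at y = -160, 0, 160 mm, in any order.
- sander_switch: Aluminium plate on the console face, 92 mm wide, 124 mm up the slope, 4 mm thick, with the sander's black paddle centred across it. Origin at bench height under the plate's middle; axes as the console's.
- paddle (a joint): Black flat flap 66 mm wide, 95 mm long up the slope, 5 mm thick, hinged along its far (upper) edge. 0 rad = out (on): its near end stands 26 mm proud, the flap nearly level; 0.28 = fully in (off), parallel to the face, its top 19 mm above the face. Starts to move at about 4 N at the press point, snaps in past the middle and stays.
- paddle_press (a point): Place to push the paddle, straight into the console face: on the flap's outer surface and centre line, 74 mm from the hinge, 21 mm from the near free end. Moves with the flap, 21 mm from out to in. Its z is the flap's outward normal.
- extractor_switch: Plate like the sander's, with the dust extractor's black mushroom button, and 54 mm up the slope from the button a low clear pilot lamp, 24 mm wide, 15 mm above the console face. Origin at bench height under the plate's middle; axes as the console's.
- mushroom (a joint): Round black mushroom head 40 mm across, 12 mm thick, on a 22 mm stem; slides along the face normal. 0 m = out (running), top 34 mm above the console face; 0.008 = fully in (stopped), top 26 mm above it. Takes about 4 N to start it, snaps in past the middle and stays in.
- mushroom_top (a point): Centre of the top of the mushroom head; moves with it. Its z points out along the face normal.
- isolator_switch: Plate like the sander's, with the supply isolator: a wide black rocker in a 70 x 54 mm grey collar whose top is 9 mm above the console face. Origin at bench height under the plate's middle; axes as the console's.
- rocker (a joint): Black rocker 34 mm wide, 50 mm long up the slope, a shallow V pivoting at its middle about the console's y. 0 rad = on: near half flush, far (upper) end standing up about 7 mm; 0.30 = off: far half flush, 12.5 mm above the console face, near end up. Takes 5 to 6 N on the raised end to throw it, snaps over past the middle and stays.
- rocker_raised_end (a point): Place to press the rocker off, straight into the console face: on top of its far half, centre line, 17 mm up the slope from the pivot. Moves with it, about 5 mm. Its z is the rocker's own normal, 0.15 rad either side of the face normal.
- chisel: Bystander, loose: wooden-handled chisel lying flat on the bench on the robot's side of the console, 278 mm long (its x, blade to +x), 26 mm thick. Origin under it, where the handle meets the blade.
- sanding_block: Bystander, loose: cork and wood sanding block 115 x 65 x 34 mm on the bench behind the console. Origin: centre of its underside.
- marking_gauge: Bystander, loose: wooden marking gauge behind the console, stem 220 mm along its x, head 65 mm wide and 50 mm high with a brass thumbscrew to 69 mm. Origin: under the middle of the stem, on the bench.
- glue_bottle: Bystander, loose: pale glue bottle, 58 mm across, 150 mm high, standing on the bench off the console's +y end. Origin: centre of its underside.

How it is judged:
By the outcome, as a careful person would: the job done as asked, in the order asked, and still so for the second after the job is handed in, with the robot touching nothing.
It also fails if it takes over 48 s, if anything falls off the work surface, if the arm or the gripper's body presses on something with over 40 N, if the wrist force passes 120 N, or if a joint passes its speed limit or range.

ROBOT

A 6-joint arm with a two-finger parallel gripper is mounted at the origin on the work surface. World frame = base frame: x ahead of the robot, y to its left, z up, the work surface at z = 0. Lengths are in m, angles in rad, forces in N, time in s.
With the tool pointing down it reaches from about 0.3 to 0.875 m from the base axis. Payload 4.2 kg.
Tool frame: the origin (TCP) lies between the finger pads; the fingertips stand 14 mm ahead of it and the grasp point (between the pads) lies 5 mm behind it; z points along the fingers, y is the line along which they close (so a half turn about z gives the same grasp; the last joint's range is limited). The gripper opens to 85 mm and grips with 20 to 120 N. Pads are 22 mm wide; open, the fingers measure 114 mm over their backs; the gripper's body (76 mm by 85 mm) begins 54 mm behind the grasp point. The pads swing forward as they close: fully open they stand 13 mm farther back than shut.
Start: joints at [1.087, 0.32, 1.565, -0, 1.257, -0.02], TCP at [0.257, 0.514, 0.245] pointing down, gripper open.
Joint ranges: [-3.11, 3.11], [-0.84, 2.01], [0.21, 2.61], [-1.34, 4.49], [0.05, 2.63], [-2.56, 2.56]. Speed limits (rad/s): [2.57, 2.57, 3.14, 3.14, 3.14, 3.14].

INTERFACE

Orientations are given as [roll, pitch, yaw] about the fixed x, y, z axes, in that order (R = Rz(yaw) Ry(pitch) Rx(roll)).
In Python, from cell import ctrl gives the robot as it stands.
- The arm moves only by the tool arm_command, never from a script. Its argument "deltas" is a list of rows, each an object with "offset": the shift along the tool's x, y, z normalised to -1 to 1, where 1 is 0.2 m, a list of three; "rot": the turn, a rotation vector about the tool's x, y, z normalised to -1 to 1, where 1 is 360 degrees, a list of three; "claw": the closure, from 0 (fully open) to 1 (shut). A call has 1 to 8 rows; each row is the pose to reach, as a shift and turn from the pose commanded when the call began, along the tool's axes at that moment, turning the shorter way round; what a row does not reach only later rows make up. A row lasts 1/8 s, in which the tool goes at most 62.5 mm and 10.7 degrees, less where a joint would pass 70% of its speed; a pose out of reach is approached as far as the arm can. A call with a number of a shift or a turn outside -1 to 1 is refused whole. A call with a gripper value outside its range is refused whole. The fingers move at their own pace and stop on an object; "grip_force" is the grip in N (left out, the last holds). Time passes only in rows, so rows that repeat a pose let the fingers close. It gives the time, the measured TCP pose, the force, the opening and the grip force at its end, in the units of the state.
- ctrl.sense(): the state, without advancing time (a new reading comes with each control period).
- ctrl.capture(name): name is "scene" or "top"; returns a dict with "img" (384x512x3 uint8, blue, green, red), "z_map" (384x512 float32, m along the optical axis (not along the pixel's ray), 0 where there is no reading), "intrinsics" (3x3 intrinsics, pixels), "T" (4x4, takes a point from camera to world coordinates). Camera axes: x right, y up, looking along -z (the intrinsics and any distortion apply to the point x, -y, -z); pixel columns grow to the right and rows downward; lengths in m; the calibration is good to about 2 mm. A picture is of the moment at which its call begins.
- ctrl.job_done(): hands the job in; it is judged then, once.
The state is a dict: "t": time; "joints": joint angles; "qd": joint speeds; "tau": joint torques, N m; "tool_pos": TCP position; "eef_rot": TCP orientation; "contact_force": force on the tool from outside, world axes, zero at the start; "moment": the same for the moment, N m; "gripper_width": opening from 0.0 (shut) to 1.0 (fully open); "grip_force": force on a finger pad.
Only numpy, scipy, OpenCV 4.12 (cv2) and the standard library are available. Lean on these libraries where they do the work, as an engineer would, in place of code of your own. Each camera call takes 0.05 s, during which the arm holds its last target. There are 200 camera calls.

## Working session

There is one attempt and no reset: what is moved stays moved. The work goes in short steps, Python scripts to look and compute and a tool call to move; the robot and the scene stay as the last step left them, time stands still between calls to the robot, and variables do not carry over. Pictures are saved under pics/ and viewed, at most 10 in all, crops included, and the job is handed in when it is done.

Besides the shell and the picture viewer there is one more tool, called after "Emit:" as name(argument=value, ...) on one line, values as JSON. arm_command: Moves the arm, as the interface text tells. Scaled input: -1 to 1 covers 0.2 m each way for a shift and 360 degrees each way for a turn. Its arguments: {"type":"object","properties":{"deltas":{"type":"array"},"grip_force":{"type":"number"}},"required":["deltas"]}

```bash
mkdir -p pics; python3 - <<'E'
from cell import ctrl
import cv2,numpy as np
s=ctrl.sense();print({k:np.round(v,3).tolist() for k,v in s.items()})
for n in("scene","top"):
    c=ctrl.capture(n);cv2.imwrite(f"pics/{n}0.png",c["img"]);np.savez(f"{n}0.npz",**c)
    print(n,c["intrinsics"].round(1).tolist(),c["T"].round(3).tolist(),[k for k in c],(c["z_map"]>0).mean())
E
```

```text
{'t': 0.0, 'joints': [1.087, 0.32, 1.566, -0.0, 1.257, -0.02], 'qd': [0.001, -0.0, -0.001, 0.0, -0.0, 0.0], 'tau': [-0.0, -41.551, -23.416, -0.0, 0.008, -0.0], 'tool_pos': [0.257, 0.514, 0.244], 'eef_rot': [-3.14, -0.0, 2.678], 'contact_force': [0.182, 0.167, 0.806], 'moment': [-0.088, 0.01, 0.01], 'grip_force': 0.0, 'gripper_width': 0.999}
scene [[404.0, 0.0, 249.7], [0.0, 404.0, 187.2], [0.0, 0.0, 1.0]] [[-0.746, -0.435, 0.504, 1.067], [0.665, -0.497, 0.557, 0.602], [0.008, 0.751, 0.66, 0.684], [0.0, 0.0, 0.0, 1.0]] ['img', 'z_map', 'intrinsics', 'T'] 0.9958699544270834
top [[355.0, 0.0, 259.7], [0.0, 355.0, 197.5], [0.0, 0.0, 1.0]] [[0.005, 0.999, -0.046, 0.54], [-1.0, 0.005, 0.0, 0.085], [0.0, 0.046, 0.999, 1.028], [0.0, 0.0, 0.0, 1.0]] ['img', 'z_map', 'intrinsics', 'T'] 0.995880126953125
```

View pics/top0.png

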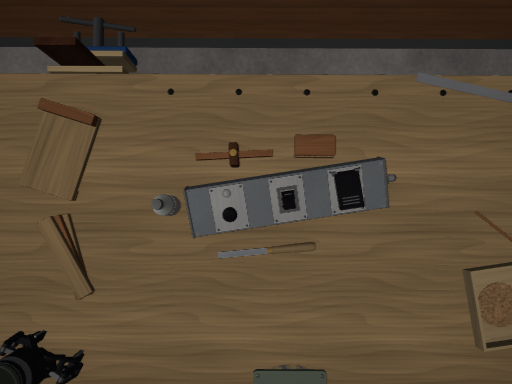

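View pics/scene0.png

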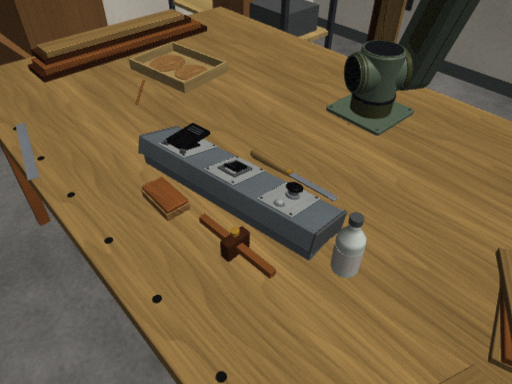

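The top view shows the console yawed, with the extractor at (230,207), the isolator at (289,200) and the sander paddle at (349,188). The chisel lies in front, the block and gauge behind, and the bottle by the +y end. Next I'll fit the console pose from depth.

```bash
cat > h.py <<'E'
import numpy as np,cv2
def cloud(c):
    K,T,d=c["intrinsics"],c["T"],c["z_map"]
    v,u=np.mgrid[:384,:512]
    p=np.stack([(u-K[0,2])/K[0,0]*d,-(v-K[1,2])/K[1,1]*d,-d],-1)
    return p@T[:3,:3].T+T[:3,3]
E
python3 - <<'E'
from h import *
for n in("top","scene"):
    c=np.load(n+"0.npz");P=cloud(c);b=c["img"].astype(int)
    x,y,z=P[...,0],P[...,1],P[...,2]
    grey=(b.max(2)-b.min(2)<45)&(b[...,0]>=b[...,2])
    tab=(abs(x-.45)<.3)&(abs(y)<.4)
    print(n,"bench z",np.median(z[tab&(z<.02)]))
    m=(z>.035)&(z<.14)&(x>.4)&(x<.75)&(abs(y)<.5)
    nl,lab,st,ce=cv2.connectedComponentsWithStats(m.astype('uint8'))
    i=1+np.argmax(st[1:,4]);m=lab==i
    Q=P[m];r=cv2.minAreaRect(Q[:,:2].astype('float32'));print(st[i],r)
    pts=cv2.boxPoints(r);print(pts.round(4).tolist())
    # face: plane fit RANSAC-ish on grey pixels
    g=m&grey&(b.max(2)>70);F=P[g]
    for k in range(15):
        A=np.c_[F[:,:2],np.ones(len(F))];co=np.linalg.lstsq(A,F[:,2],rcond=None)[0]
        e=F[:,2]-A@co;F=F[abs(e)<max(.004,1.5*e.std())]
    nn=np.array([-co[0],-co[1],1]);nn/=np.linalg.norm(nn)
    print("plane",co,len(F),"normal",nn,"tilt",np.degrees(np.arccos(nn[2])),"yaw",np.degrees(np.arctan2(-nn[1],-nn[0])))
    h=(P-np.array([0,0,co[2]]))@nn
    # black blobs on the console
    k=(m&(b.max(2)<45)).astype('uint8')
    nl,lab,st,ce=cv2.connectedComponentsWithStats(k)
    for j in range(1,nl):
        if st[j,4]>25:
            q=lab==j;print("blob",ce[j].round(1),st[j,4],P[q].mean(0).round(4),"h med/max",np.median(h[q]).round(4),np.percentile(h[q],97).round(4))
    im=cv2.resize(c["img"][140:250,170:410] if n=="top" else c["img"][110:260,130:360],None,fx=3,fy=3,interpolation=cv2.INTER_CUBIC)
    cv2.imwrite(f"pics/{n}crop.png",np.clip(im*1.5,0,255))
E
```

```text
top bench z 0.00032080472970175133
[  183   157   213    81 10281] ((0.5916178822517395, -0.007169961929321289), (0.14313530921936035, 0.5851035118103027), 9.026505470275879)
[[0.4749999940395355, 0.2705000042915344], [0.5667999982833862, -0.30730000138282776], [0.7081999778747559, -0.2849000096321106], [0.6164000034332275, 0.2930000126361847]]
plane [ 0.26407963  0.04121847 -0.08590423] 4607 normal [-0.25512416 -0.03982067  0.96608798] tilt 14.964062193159387 yaw 8.871345619578248
blob [283.1 173. ] 437 [0.6516 0.0217 0.0658] h med/max -0.0207 -0.0026
blob [348.5 189. ] 887 [ 0.6063 -0.1474  0.1007] h med/max 0.0312 0.0457
blob [288.1 199.7] 238 [0.578  0.0094 0.0815] h med/max 0.0137 0.02
blob [229.4 214.1] 161 [0.5391 0.1643 0.0963] h med/max 0.0324 0.0359
scene bench z 0.0009970631534010899
[ 138  123  209  132 9909] ((0.5914786458015442, 0.012488186359405518), (0.1458517163991928, 0.5497349500656128), 8.876700401306152)
[[0.47699999809265137, 0.2727999985218048], [0.5618000030517578, -0.2703000009059906], [0.7059000134468079, -0.24779999256134033], [0.6211000084877014, 0.2953000068664551]]
plane [ 0.26073606  0.04178736 -0.08375698] 3167 normal [-0.25209494 -0.04040247  0.96685872] tilt 14.792073253940616 yaw 9.105186189138845
blob [187.6 137. ] 642 [ 0.6103 -0.1415  0.0998] h med/max 0.029 0.0449
blob [235.6 165.9] 147 [0.5815 0.0133 0.0826] h med/max 0.013 0.0195
blob [294.  187.3] 142 [0.5457 0.1704 0.0973] h med/max 0.0318 0.0342
blob [311.6 244.1] 32 [0.6143 0.2883 0.0629] h med/max -0.0251 -0.0018[ WARN:0@0.217] global loadsave.cpp:1063 imwrite_ Unsupported depth image for selected encoder is fallbacked to CV_8U.
```

View pics/topcrop.png

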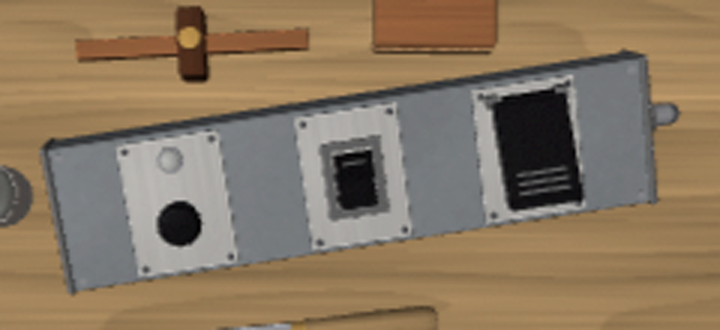

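```bash
cat >> h.py <<'E'
from scipy.spatial.transform import Rotation as Ro
yaw,t=np.radians(9.0),np.radians(15)
ex=np.array([np.cos(yaw),np.sin(yaw),0]);ey=np.array([-np.sin(yaw),np.cos(yaw),0]);ez=np.array([0,0,1.])
up=ex*np.cos(t)+ez*np.sin(t);n=-ex*np.sin(t)+ez*np.cos(t)
O=np.array([.584,.013,.068])
B=np.stack([up,ey,n],1)
RT=np.stack([-up,ey,-n],1)
def face(P): return (P-O)@B
def go(s,y,h,s0):
    "tip target in face frame -> offset/rot numbers"
    R0=Ro.from_euler('xyz',s0['eef_rot']).as_matrix()
    tcp=O+B@np.array([s,y,h])+.014*n
    rv=Ro.from_matrix(R0.T@RT).as_rotvec()
    return (R0.T@(tcp-s0['tool_pos'])/.2).round(4).tolist(),(np.degrees(rv)/360).round(4).tolist(),tcp.round(3)
E
python3 - <<'E'
from h import *
from cell import ctrl
for nm in("top","scene"):
    c=np.load(nm+"0.npz");F=face(cloud(c));b=c["img"].max(2)
    print(nm)
    for k,yc,bl in(("paddle",-.16,45),("rocker",0,45),("mush",.16,45)):
        m=(b<bl)&(abs(F[...,1]-yc)<.05)&(abs(F[...,0])<.066)&(F[...,2]>.008 if k!="mush" else F[...,2]>.027)&(F[...,2]<.06)
        q=F[m];print(k,m.sum(),"mean",q.mean(0).round(4),"lo",np.percentile(q,2,0).round(4),"hi",np.percentile(q,98,0).round(4))
    for yc in(-.16,0,.16):  # bright plate extents
        m=(b>110)&(abs(F[...,1]-yc)<.06)&(abs(F[...,0])<.075)&(abs(F[...,2]-.004)<.007)
        q=F[m];print("plate",m.sum(),np.percentile(q,1,0).round(4),np.percentile(q,99,0).round(4))
    m=(abs(F[...,0])<.1)&(abs(F[...,1])<.3)&(abs(F[...,2])<.004)
    q=F[m];print("face",np.percentile(q,1,0).round(4),np.percentile(q,99,0).round(4),q.mean(0))
s=ctrl.sense()
print(go(-.03,-.16,.14,s))
E
```

```text
top
paddle 889 mean [ 0.0057 -0.1619  0.0324] lo [-0.0408 -0.1933  0.0186] hi [ 0.0511 -0.1307  0.0472]
rocker 229 mean [-0.0023 -0.0027  0.015 ] lo [-0.0268 -0.019   0.0104] hi [0.022  0.0137 0.0214]
mush 156 mean [-0.013   0.1566  0.0333] lo [-0.0307  0.1405  0.0294] hi [0.0037 0.1728 0.0369]
plate 303 [-0.0623 -0.2065  0.0011] [ 0.0591 -0.117   0.0086]
plate 823 [-0.0623 -0.0464  0.0011] [0.0586 0.0422 0.0088]
plate 1154 [-0.0621  0.1137  0.0009] [0.0579 0.2018 0.0088]
face [-0.0681 -0.2714 -0.0031] [0.0649 0.2672 0.0039] [0.00129286 0.00738219 0.00102085]
scene
paddle 644 mean [ 0.0103 -0.1568  0.0302] lo [-0.0372 -0.1918  0.0103] hi [ 0.0552 -0.1279  0.0461]
rocker 146 mean [0.0014 0.0006 0.0148] lo [-0.0253 -0.0226  0.0089] hi [0.0257 0.016  0.0206]
mush 132 mean [-0.0057  0.1615  0.0325] lo [-0.0236  0.1444  0.0279] hi [0.0078 0.1768 0.0354]
plate 302 [-0.0602 -0.2031  0.0027] [ 0.0623 -0.1146  0.0067]
plate 552 [-0.0593 -0.0542  0.0008] [0.0622 0.0447 0.0065]
plate 874 [-0.0588  0.1085  0.0013] [0.0616 0.2039 0.0086]
face [-0.0619 -0.27   -0.0034] [0.069  0.2717 0.0039] [0.01627485 0.05614899 0.00085602]
([-2.768, -2.3592, 0.1816], [-0.0132, -0.0404, -0.0982], array([ 0.541, -0.156,  0.209]))
```

Emit:
arm_command(deltas=[{"offset": [-1,-0.85,0.05],"rot": [-0.0132,-0.0404,-0.0982],"claw": 1},{"offset": [-1,-0.85,0.05],"rot": [-0.0132,-0.0404,-0.0982],"claw": 1},{"offset": [-1,-0.85,0.05],"rot": [-0.0132,-0.0404,-0.0982],"claw": 1},{"offset": [-1,-0.85,0.05],"rot": [-0.0132,-0.0404,-0.0982],"claw": 1},{"offset": [-1,-0.85,0.05],"rot": [-0.0132,-0.0404,-0.0982],"claw": 1},{"offset": [-1,-0.85,0.05],"rot": [-0.0132,-0.0404,-0.0982],"claw": 1},{"offset": [-1,-0.85,0.05],"rot": [-0.0132,-0.0404,-0.0982],"claw": 1},{"offset": [-1,-0.85,0.05],"rot": [-0.0132,-0.0404,-0.0982],"claw": 1}], grip_force=20)

```text
t: 1.1
tool_pos: [0.36, 0.2741, 0.2352]
eef_rot: [3.14, 0.263, -2.983]
contact_force: [1.0, 1.2, -0.4]
gripper_width: 0.002
grip_force: 0.0
```

```bash
cat > st.py <<'E'
import sys
from h import *
from cell import ctrl
s=ctrl.sense();a=[float(v) for v in sys.argv[1:]]
R=Ro.from_euler('xyz',s['eef_rot']).as_matrix()
print("t",round(s['t'],2),"q",np.round(s['joints'],2),"tip face",face(s['tool_pos']+.014*R[:,2]).round(4),"F.n",round(float(np.dot(s['contact_force'],n)),1),np.round(s['contact_force'],1),"w",s['gripper_width'])
print(go(*a,s))
E
python3 st.py -.021 -.16 .08
```

```text
t 1.1 q [ 0.72  0.03  1.99 -0.17  0.91 -0.92] tip face [-0.131   0.2929  0.1942] F.n -0.7 [ 1.   1.2 -0.4] w 0.0017880340459515167
([-0.5468, -2.2662, 0.5671], [0.0003, 0.0001, 0.0002], array([ 0.565, -0.152,  0.153]))
```

Emit:
arm_command(deltas=[{"offset": [-0.25,-1,0.1],"rot": [0,0,0],"claw": 1},{"offset": [-0.25,-1,0.1],"rot": [0,0,0],"claw": 1},{"offset": [-0.25,-1,0.1],"rot": [0,0,0],"claw": 1},{"offset": [-0.25,-1,0.1],"rot": [0,0,0],"claw": 1},{"offset": [-0.25,-1,0.1],"rot": [0,0,0],"claw": 1}])

```text
t: 1.72
tool_pos: [0.4448, 0.0831, 0.2285]
eef_rot: [3.14, 0.262, -2.987]
contact_force: [0.0, 0.1, 0.4]
gripper_width: -0.001
grip_force: 0.0
```

Emit:
arm_command(deltas=[{"offset": [-0.25,-1,0.1],"rot": [0,0,0],"claw": 1},{"offset": [-0.25,-1,0.1],"rot": [0,0,0],"claw": 1},{"offset": [-0.25,-1,0.1],"rot": [0,0,0],"claw": 1},{"offset": [-0.25,-1,0.1],"rot": [0,0,0],"claw": 1},{"offset": [-0.25,-1,0.1],"rot": [0,0,0],"claw": 1}])

```text
t: 2.35
tool_pos: [0.5289, -0.105, 0.2216]
eef_rot: [3.139, 0.262, -2.985]
contact_force: [-0.8, 0.3, -0.4]
gripper_width: 0.0
grip_force: 0.0
```

Emit:
arm_command(deltas=[{"offset": [-0.047,-0.266,0.2],"rot": [0,0,0],"claw": 1},{"offset": [-0.047,-0.266,0.367],"rot": [0,0,0],"claw": 1},{"offset": [-0.047,-0.266,0.367],"rot": [0,0,0],"claw": 1},{"offset": [-0.047,-0.266,0.367],"rot": [0,0,0],"claw": 1}])

```text
t: 2.85
tool_pos: [0.5646, -0.1519, 0.1547]
eef_rot: [3.14, 0.264, -2.983]
contact_force: [0.3, -0.3, 0.6]
gripper_width: -0.002
grip_force: 0.0
```

```bash
python3 st.py -.021 -.16 .017; python3 - <<'E'
from cell import ctrl
import cv2
a=ctrl.capture("scene")["img"][60:220,90:350]
cv2.imwrite("pics/s1.png",cv2.resize(a,None,fx=3,fy=3))
E
```

```text
t 2.85 q [-0.35  0.31  1.85  0.19  0.75 -2.2 ] tip face [-0.021  -0.1598  0.0814] F.n 0.5 [ 0.3 -0.3  0.6] w -0.0015737891193847902
([0.0007, -0.0014, 0.3222], [0.0003, 0.0003, 0.0003], array([ 0.581, -0.149,  0.093]))
```

View pics/s1.png

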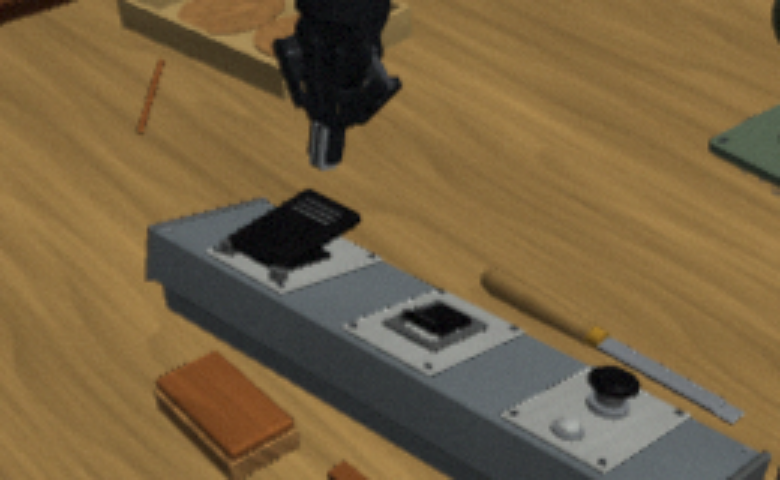

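The closed tip is at about (325,165), just above the free end of the paddle, so I'll press.

Emit:
arm_command(deltas=[{"offset": [0,0,0.17],"rot": [0,0,0],"claw": 1},{"offset": [0,0,0.2],"rot": [0,0,0],"claw": 1},{"offset": [0,0,0.225],"rot": [0,0,0],"claw": 1},{"offset": [0,0,0.25],"rot": [0,0,0],"claw": 1},{"offset": [0,0,0.275],"rot": [0,0,0],"claw": 1},{"offset": [0,0,0.295],"rot": [0,0,0],"claw": 1},{"offset": [0,0,0.305],"rot": [0,0,0],"claw": 1},{"offset": [0,0,0.305],"rot": [0,0,0],"claw": 1}])

```text
t: 3.9
tool_pos: [0.58, -0.1511, 0.0947]
eef_rot: [3.14, 0.263, -2.985]
contact_force: [0.1, 0.8, 0.5]
gripper_width: -0.004
grip_force: 0.1
```

```bash
python3 st.py -.021 -.16 .017
```

```text
t 3.9 q [-0.34  0.4   1.89  0.21  0.62 -2.23] tip face [-0.0217 -0.1614  0.0194] F.n 0.4 [0.1 0.8 0.5] w -0.003501136291565902
([-0.0033, 0.0073, 0.0121], [0.0002, 0.0002, -0.0001], array([ 0.581, -0.149,  0.093]))
```

Low force: it has probably snapped in ahead of the tip. I'll push a little further until there's a firm reaction.

Emit:
arm_command(deltas=[{"offset": [0,0,0.007],"rot": [0,0,0],"claw": 1},{"offset": [0,0,0.014],"rot": [0,0,0],"claw": 1},{"offset": [0,0,0.014],"rot": [0,0,0],"claw": 1}])

```text
t: 4.28
tool_pos: [0.5803, -0.1511, 0.0942]
eef_rot: [3.141, 0.264, -2.984]
contact_force: [-8.9, -0.1, 16.6]
gripper_width: 0.001
grip_force: 9.3
```

```bash
python3 st.py -.021 -.16 .017
```

```text
t 4.28 q [-0.34  0.41  1.89  0.22  0.62 -2.23] tip face [-0.0216 -0.1615  0.0189] F.n 18.3 [-8.9 -0.1 16.6] w 0.0008394049408158278
([-0.003, 0.0075, 0.0095], [0.0002, 0.0003, 0.0], array([ 0.581, -0.149,  0.093]))
```

Bottomed out at 18.9 mm with 18 N, which matches fully in at 19 mm. Now I'll retract and move to the mushroom.

Emit:
arm_command(deltas=[{"offset": [0,0,-0.2],"rot": [0,0,0],"claw": 1},{"offset": [0,0,-0.4],"rot": [0,0,0],"claw": 1},{"offset": [-0.03,0.5,-0.4],"rot": [0,0,0],"claw": 1},{"offset": [-0.05,0.8,-0.4],"rot": [0,0,0],"claw": 1},{"offset": [-0.05,0.8,-0.4],"rot": [0,0,0],"claw": 1},{"offset": [-0.05,0.8,-0.4],"rot": [0,0,0],"claw": 1},{"offset": [-0.05,0.8,-0.4],"rot": [0,0,0],"claw": 1},{"offset": [-0.05,0.8,-0.4],"rot": [0,0,0],"claw": 1}])

```text
t: 5.28
tool_pos: [0.545, 0.0041, 0.172]
eef_rot: [3.14, 0.263, -2.986]
contact_force: [0.4, -0.6, -0.2]
gripper_width: 0.003
grip_force: 0.0
```

Emit:
arm_command(deltas=[{"offset": [0,0.8,0],"rot": [0,0,0],"claw": 1},{"offset": [0,0.8,0],"rot": [0,0,0],"claw": 1},{"offset": [0,0.8,0],"rot": [0,0,0],"claw": 1},{"offset": [0,0.8,0],"rot": [0,0,0],"claw": 1},{"offset": [0,0.8,0],"rot": [0,0,0],"claw": 1},{"offset": [0,0.8,0],"rot": [0,0,0],"claw": 1}])

```text
t: 6.02
tool_pos: [0.52, 0.1618, 0.1722]
eef_rot: [3.14, 0.263, -2.987]
contact_force: [0.2, -0.1, -0.0]
gripper_width: 0.003
grip_force: 0.0
```

```bash
python3 st.py -.0105 .159 .026; python3 - <<'E'
from cell import ctrl
import cv2
a=ctrl.capture("scene")["img"][60:260,120:380]
cv2.imwrite("pics/s2.png",cv2.resize(a,None,fx=3,fy=3))
E
```

```text
t 6.03 q [ 0.3   0.23  1.93 -0.06  0.73 -1.39] tip face [-0.0116  0.157   0.097 ] F.n -0.0 [ 0.2 -0.1 -0. ] w 0.0025074518700450325
([-0.0051, 0.0098, 0.3549], [0.0001, 0.0001, -0.0004], array([0.539, 0.167, 0.104]))
```

View pics/s2.png

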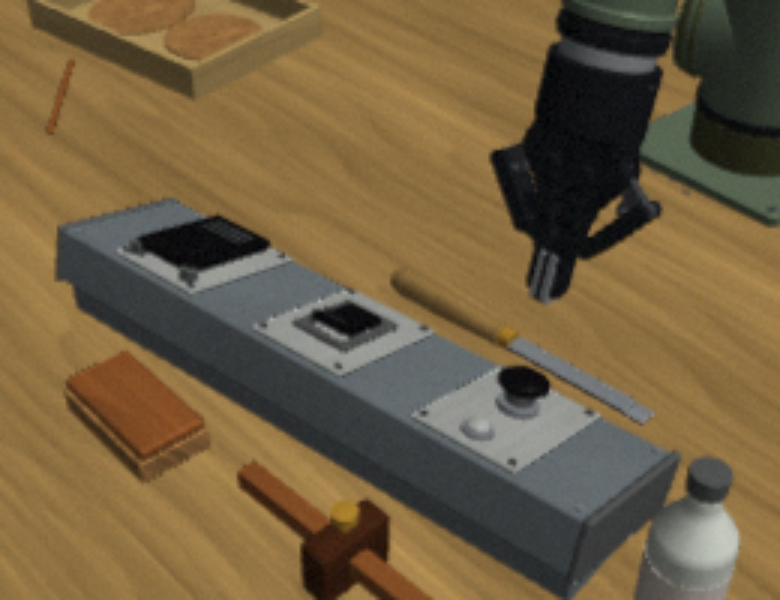

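The paddle now lies flat (205,240), and the tip (547,300) is out along the normal from the mushroom (524,380). Pressing the mushroom.

Emit:
arm_command(deltas=[{"offset": [-0.005,0.008,0.2],"rot": [0,0,0],"claw": 1},{"offset": [-0.005,0.008,0.29],"rot": [0,0,0],"claw": 1},{"offset": [-0.005,0.008,0.31],"rot": [0,0,0],"claw": 1},{"offset": [-0.005,0.008,0.325],"rot": [0,0,0],"claw": 1},{"offset": [-0.005,0.008,0.34],"rot": [0,0,0],"claw": 1},{"offset": [-0.005,0.008,0.355],"rot": [0,0,0],"claw": 1},{"offset": [-0.005,0.008,0.36],"rot": [0,0,0],"claw": 1},{"offset": [-0.005,0.008,0.36],"rot": [0,0,0],"claw": 1}])

```text
t: 7.08
tool_pos: [0.5395, 0.1683, 0.1042]
eef_rot: [3.14, 0.265, -2.985]
contact_force: [-3.3, -1.3, 5.9]
gripper_width: -0.003
grip_force: 3.4
```

```bash
python3 st.py -.0105 .159 .026
```

```text
t 7.08 q [ 0.3   0.34  1.98 -0.07  0.57 -1.37] tip face [-0.0096  0.1603  0.0261] F.n 6.6 [-3.3 -1.3  5.9] w -0.0028121580180125996
([0.0043, -0.0066, 0.0005], [0.0003, 0.0005, -0.0], array([0.539, 0.167, 0.104]))
```

Depth is 26.1 mm against an expected 26 mm. I'll press slightly more to confirm it has bottomed, then retract and move to the rocker.

Emit:
arm_command(deltas=[{"offset": [0,0,0.006],"rot": [0,0,0],"claw": 1},{"offset": [0,0,0.012],"rot": [0,0,0],"claw": 1},{"offset": [0,0,0.012],"rot": [0,0,0],"claw": 1}])

```text
t: 7.45
tool_pos: [0.5396, 0.1682, 0.104]
eef_rot: [3.14, 0.266, -2.985]
contact_force: [-11.0, -4.2, 23.4]
gripper_width: 0.001
grip_force: 12.5
```

```bash
python3 st.py .017 0 .0125
```

```text
t 7.45 q [ 0.3   0.34  1.98 -0.07  0.56 -1.37] tip face [-0.0095  0.1603  0.0258] F.n 25.6 [-11.   -4.2  23.4] w 0.0006044849083237704
([-0.1329, -0.8014, 0.0657], [0.0003, 0.0006, -0.0001], array([0.593, 0.014, 0.098]))
```

Emit:
arm_command(deltas=[{"offset": [0,0,-0.2],"rot": [0,0,0],"claw": 1},{"offset": [0,0,-0.35],"rot": [0,0,0],"claw": 1},{"offset": [-0.13,-0.4,-0.35],"rot": [0,0,0],"claw": 1},{"offset": [-0.13,-0.8,-0.35],"rot": [0,0,0],"claw": 1},{"offset": [-0.13,-0.8,-0.35],"rot": [0,0,0],"claw": 1},{"offset": [-0.13,-0.8,-0.35],"rot": [0,0,0],"claw": 1},{"offset": [-0.13,-0.8,-0.35],"rot": [0,0,0],"claw": 1},{"offset": [-0.13,-0.8,-0.35],"rot": [0,0,0],"claw": 1}])

```text
t: 8.45
tool_pos: [0.5711, 0.0122, 0.1748]
eef_rot: [3.14, 0.263, -2.983]
contact_force: [0.1, 0.7, -0.3]
gripper_width: 0.001
grip_force: 0.0
```

```bash
python3 st.py .017 -.001 .0125; python3 - <<'E'
from cell import ctrl
import cv2
a=ctrl.capture("scene")["img"][60:260,120:380]
cv2.imwrite("pics/s3.png",cv2.resize(a,None,fx=3,fy=3))
E
```

```text
t 8.45 q [-0.02  0.26  1.87  0.07  0.75 -1.8 ] tip face [0.0152 0.0013 0.0925] F.n -0.4 [ 0.1  0.7 -0.3] w 0.0006997420226787098
([-0.0086, -0.0122, 0.3998], [0.0003, 0.0001, 0.0002], array([0.594, 0.014, 0.098]))
```

View pics/s3.png

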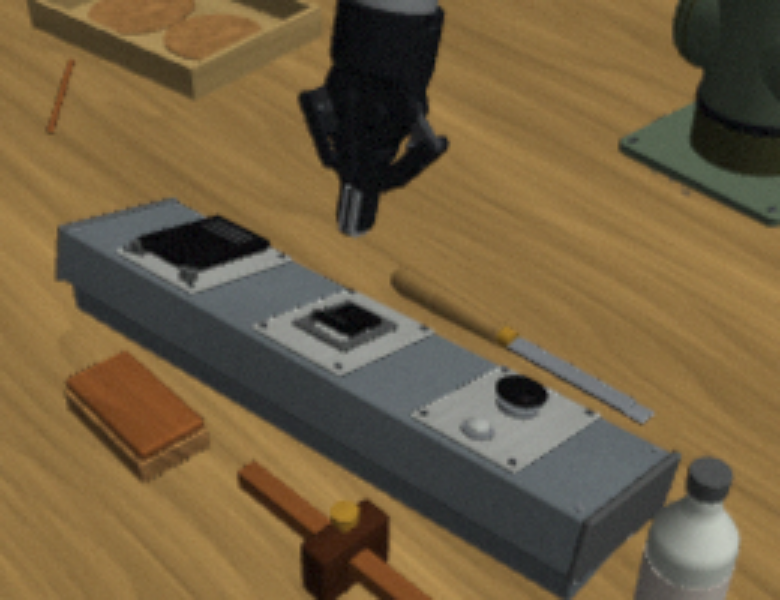

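The mushroom (521,392) has stayed down and the tip is over the isolator. Pressing the raised far end.

Emit:
arm_command(deltas=[{"offset": [-0.013,-0.01,0.2],"rot": [0,0,0],"claw": 1},{"offset": [-0.013,-0.01,0.34],"rot": [0,0,0],"claw": 1},{"offset": [-0.013,-0.01,0.36],"rot": [0,0,0],"claw": 1},{"offset": [-0.013,-0.01,0.375],"rot": [0,0,0],"claw": 1},{"offset": [-0.013,-0.01,0.385],"rot": [0,0,0],"claw": 1},{"offset": [-0.013,-0.01,0.395],"rot": [0,0,0],"claw": 1},{"offset": [-0.013,-0.01,0.4],"rot": [0,0,0],"claw": 1},{"offset": [-0.013,-0.01,0.4],"rot": [0,0,0],"claw": 1}])

```text
t: 9.5
tool_pos: [0.5948, 0.0127, 0.0988]
eef_rot: [3.14, 0.264, -2.985]
contact_force: [-1.5, -0.6, 2.4]
gripper_width: -0.002
grip_force: 1.7
```

```bash
python3 st.py .017 -.001 .0125
```

```text
t 9.5 q [-0.02  0.38  1.91  0.09  0.58 -1.82] tip face [ 0.0183 -0.0019  0.0129] F.n 2.7 [-1.5 -0.6  2.4] w -0.002177015655201705
([0.0063, 0.0047, 0.0022], [0.0002, 0.0003, -0.0001], array([0.594, 0.014, 0.098]))
```

Emit:
arm_command(deltas=[{"offset": [0,0,0.007],"rot": [0,0,0],"claw": 1},{"offset": [0,0,0.013],"rot": [0,0,0],"claw": 1},{"offset": [0,0,0.013],"rot": [0,0,0],"claw": 1}])

```text
t: 9.88
tool_pos: [0.595, 0.0128, 0.0985]
eef_rot: [3.14, 0.264, -2.985]
contact_force: [-10.7, -1.3, 20.4]
gripper_width: 0.002
grip_force: 11.2
```

```bash
python3 st.py .017 -.001 .0125
```

```text
t 9.88 q [-0.02  0.38  1.91  0.09  0.58 -1.82] tip face [ 0.0184 -0.0019  0.0126] F.n 22.5 [-10.7  -1.3  20.4] w 0.002346102552895783
([0.0067, 0.0046, 0.0005], [0.0002, 0.0004, -0.0], array([0.594, 0.014, 0.098]))
```

Emit:
arm_command(deltas=[{"offset": [0,0,-0.2],"rot": [0,0,0],"claw": 1},{"offset": [0,0,-0.5],"rot": [0,0,0],"claw": 1},{"offset": [0.5,0,-0.8],"rot": [0,0,0],"claw": 1},{"offset": [0.5,0,-0.8],"rot": [0,0,0],"claw": 1},{"offset": [0.5,0,-0.8],"rot": [0,0,0],"claw": 1},{"offset": [0.5,0,-0.8],"rot": [0,0,0],"claw": 1},{"offset": [0.5,0,-0.8],"rot": [0,0,0],"claw": 1}])

```text
t: 10.75
tool_pos: [0.4599, -0.0088, 0.2238]
eef_rot: [3.14, 0.262, -2.985]
contact_force: [0.2, 0.5, -1.0]
gripper_width: 0.004
grip_force: 0.0
```

```bash
python3 - <<'E'
from h import *
from cell import ctrl
c=ctrl.capture("scene")
cv2.imwrite("pics/s4.png",cv2.resize(c["img"][60:260,120:380],None,fx=3,fy=3))
F=face(cloud(c));b=c["img"].max(2)
for k,yc,lo in(("paddle",-.16,.008),("rocker",0,.008),("mush",.16,.02)):
    q=F[(b<45)&(abs(F[...,1]-yc)<.045)&(abs(F[...,0])<.066)&(F[...,2]>lo)&(F[...,2]<.06)]
    print(k,[(np.median(q[w][:,2]).round(4)) for w in(q[:,0]<-.008,q[:,0]>.008)])
E
```

```text
paddle [np.float64(0.02), np.float64(0.0197)]
rocker [np.float64(0.0179), np.float64(0.0133)]
mush [np.float64(0.0258), np.float64(0.0222)]
```

View pics/s4.png

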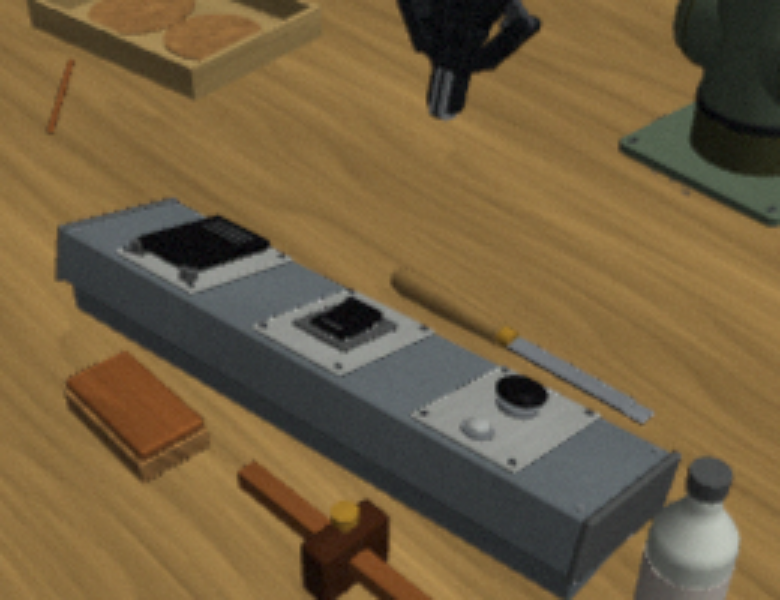

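The picture shows the paddle flat (205,240), the mushroom down (521,392) and the rocker with its near end up and far half flush (350,318). The heights are 20 mm, 26 mm and 13 mm, as specified. The arm is clear and the loose things haven't moved.

```bash
python3 -c "
from cell import ctrl
print(ctrl.job_done())"
```

```text
the job is handed in; nothing more can be done
None
```

The machine is shut down and the job handed in: I pressed the paddle, mushroom and rocker fully in that order, all three stayed in, the arm is clear, and the loose items were not disturbed.

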